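Sort the glassware and heating block back into their bench trays

TASK

Sort the five loose things on the bench into the grey trays: the two narrow bottles into the small two-bay tray, one in each bay; the two squat jars into the large two-bay tray, one in each bay; and the aluminium heating block into the tray with a single bay. Each must stand upright, flat on the floor of its bay, released and at rest. Leave the black handheld meter where it lies.

Things in the scene. Friction and masses are not known exactly. Their poses are not given: they have to be found in the camera images.
- bottle_a: Narrow amber reagent bottle with a black cap: straight body 30 mm in diameter up to 54 mm high, sloping shoulder to 61 mm, cap 21 mm in diameter, 80 mm tall in all. Origin at the centre of its underside; its axes are level and upright, yaw has no meaning as it is round. Loose, about 70 g, standing upright at the start.
- bottle_b: Narrow amber reagent bottle with a black cap: straight body 30 mm in diameter up to 54 mm high, sloping shoulder to 61 mm, cap 21 mm in diameter, 80 mm tall in all. Origin at the centre of its underside; its axes are level and upright, yaw has no meaning as it is round. Loose, about 70 g, standing upright at the start. The two bottles are alike.
- jar_a: Squat amber sample jar with a black lid of the same width: a plain cylinder 50 mm in diameter and 60 mm tall. Origin at the centre of its underside; its axes are level and upright, yaw has no meaning as it is round. Loose, about 140 g, standing upright at the start.
- jar_b: Squat amber sample jar with a black lid of the same width: a plain cylinder 50 mm in diameter and 60 mm tall. Origin at the centre of its underside; its axes are level and upright, yaw has no meaning as it is round. Loose, about 140 g, standing upright at the start. The two jars are alike.
- heat_block: Aluminium heating block from a dry bath: a bare metal cuboid, 44 mm along its own x, 60 mm along its own y, 50 mm tall, with six dark shallow tube wells drawn on its top. Origin at the centre of its underside, z up. Loose, about 330 g; at the start its long side lies within 0.4 rad of the world's y.
- meter: Black handheld meter lying on its back, a bystander to be left alone: 140 mm along its own x, 64 mm along y, 26 mm high (28.5 mm at the screen), small blue screen and grey keys on top. Origin at the centre of its underside. Loose, 250 g.
- bottle_tray: Small two-bay tray, 62 mm (its x) by 120 mm (its y) outside. Two bays side by side along y, each 54 by 54 mm inside, parted by a 4 mm wall: bay centres at x = 0, y = +29 and -29 mm. Grey plastic, fixed; walls 4 mm thick, 16 mm high above the bench, floor 4 mm thick. Origin at the centre of its underside, z up; its y is within 0.2 rad of the world's y.
- jar_tray: Large two-bay tray, 82 mm (its x) by 160 mm (its y) outside. Two bays side by side along y, each 74 by 74 mm inside, parted by a 4 mm wall: bay centres at x = 0, y = +39 and -39 mm. Grey plastic, fixed; walls 4 mm thick, 16 mm high above the bench, floor 4 mm thick. Origin at the centre of its underside, z up; its y is within 0.2 rad of the world's y.
- block_tray: Single-bay tray, 76 mm (its x) by 92 mm (its y) outside; the one bay is 68 mm (x) by 84 mm (y) inside, centred on the origin. Grey plastic, fixed; walls 4 mm thick, 16 mm high above the bench, floor 4 mm thick. Origin at the centre of its underside, z up; its y is within 0.2 rad of the world's y.

How it is judged:
At the end, for the whole second after the job is handed in: One bottle in each bay of the small two-bay tray, one jar in each bay of the large one, the block in the single-bay: each origin within 15 mm of its bay's centre in x and y and 5 mm of its floor, upright within 0.1 rad, at rest (under 20 mm/s, 0.2 rad/s) (((x of bottle_a in the frame of bottle_tray between -0.015 and 0.015 m and y of bottle_a in the frame of bottle_tray between 0.014 and 0.044 m and z of bottle_a in the frame of bottle_tray between 0.001 and 0.009 m and x of bottle_b in the frame of bottle_tray between -0.015 and 0.015 m and y of bottle_b in the frame of bottle_tray between -0.044 and -0.014 m and z of bottle_b in the frame of bottle_tray between 0.001 and 0.009 m) or (x of bottle_a in the frame of bottle_tray between -0.015 and 0.015 m and y of bottle_a in the frame of bottle_tray between -0.044 and -0.014 m and z of bottle_a in the frame of bottle_tray between 0.001 and 0.009 m and x of bottle_b in the frame of bottle_tray between -0.015 and 0.015 m and y of bottle_b in the frame of bottle_tray between 0.014 and 0.044 m and z of bottle_b in the frame of bottle_tray between 0.001 and 0.009 m)) and ((x of jar_a in the frame of jar_tray between -0.015 and 0.015 m and y of jar_a in the frame of jar_tray between 0.024 and 0.054 m and z of jar_a in the frame of jar_tray between 0.001 and 0.009 m and x of jar_b in the frame of jar_tray between -0.015 and 0.015 m and y of jar_b in the frame of jar_tray between -0.054 and -0.024 m and z of jar_b in the frame of jar_tray between 0.001 and 0.009 m) or (x of jar_a in the frame of jar_tray between -0.015 and 0.015 m and y of jar_a in the frame of jar_tray between -0.054 and -0.024 m and z of jar_a in the frame of jar_tray between 0.001 and 0.009 m and x of jar_b in the frame of jar_tray between -0.015 and 0.015 m and y of jar_b in the frame of jar_tray between 0.024 and 0.054 m and z of jar_b in the frame of jar_tray between 0.001 and 0.009 m)) and x of heat_block in the frame of block_tray between -0.015 and 0.015 m and y of heat_block in the frame of block_tray between -0.022 and 0.022 m and z of heat_block in the frame of block_tray between 0.001 and 0.009 m and angle between each of bottle_a, bottle_b, jar_a, jar_b, heat_block's own z axis and vertical below 0.1 rad and linear speed of each of bottle_a, bottle_b, jar_a, jar_b, heat_block below 0.02 m/s and angular speed of each of bottle_a, bottle_b, jar_a, jar_b, heat_block below 0.2 rad/s); the robot touches nothing.
It fails at once if the handheld meter is shifted by more than 15 mm (distance of meter from where it was at the start of the episode above 0.015 m).
It also fails if it takes over 125 s, if anything falls off the work surface, if the arm or the gripper's body presses on something with over 40 N, if the wrist force passes 120 N, or if a joint passes its speed limit or range.

ROBOT

A 6-joint arm with a two-finger parallel gripper is mounted at the origin on the work surface. World frame = base frame: x ahead of the robot, y to its left, z up, the work surface at z = 0. Lengths are in m, angles in rad, forces in N, time in s.
With the tool pointing down it reaches from about 0.225 to 0.875 m from the base axis. Payload 3.4 kg.
Tool frame: the origin (TCP) lies between the finger pads; the fingertips stand 22 mm ahead of it and the grasp point (between the pads) lies 3 mm ahead of it (manip.finger_overhang is the distance from the TCP to the fingertips, in m); z points along the fingers, y is the line along which they close (so a half turn about z gives the same grasp; the last joint's range is limited). The gripper opens to 85 mm and grips with 20 to 120 N. Pads are 22 mm wide; open, the fingers measure 114 mm over their backs; the gripper's body (76 mm by 85 mm) begins 54 mm behind the grasp point. The pads swing forward as they close: fully open they stand 13 mm farther back than shut.
Start: joints at [1.186, 0.276, 1.505, -0, 1.361, -0.121], TCP at [0.15, 0.555, 0.253] pointing down, gripper open.
Joint ranges: [-2.89, 2.89], [-0.75, 2.08], [0.22, 2.7], [-1.18, 4.32], [0.11, 2.71], [-2.7, 2.7]. Speed limits (rad/s): [2.57, 2.57, 3.14, 3.14, 3.14, 3.14].

INTERFACE

Orientations are given as a unit quaternion [w, x, y, z].
In Python, from rig import get_state, eyes, order, manip gives the robot as it stands.
- The arm moves only by the tool drive_tool, never from a script. Its argument "rows" is a list of rows, each a list of 4 numbers: the shift along the tool's x, y, z in units of 25 mm (1.0 is 25 mm), then the turn about the tool's z in units of 6 degrees (1.0 is 6 degrees). A call has exactly 8 rows; each row is the pose to reach, as a shift and turn from the pose commanded when the call began, along the tool's axes at that moment; what a row does not reach only later rows make up. A row lasts 1/12 s, in which the tool goes at most 41.7 mm and 7.16 degrees, less where a joint would pass 70% of its speed; a pose out of reach is approached as far as the arm can. A call with a gripper value outside its range is refused whole. "grip" is the finger opening in mm, from 0 to 85.4, set as the call begins (left out, the last holds). The fingers move at their own pace and stop on an object; "newtons" is the grip in N (left out, the last holds). Time passes only in rows, so rows that repeat a pose let the fingers close, or fill a call up. It gives the time, the measured TCP pose, the force, the opening and the grip force at its end, in the units of the state.
- get_state(): the state, without advancing time (a new reading comes with each control period).
- eyes.get_image(name): name is "scene" or "side" or "wrist"; returns (picture, depth): 400x640x3 uint8, red, green, blue; 400x640 float32, m along the optical axis (not along the pixel's ray), 0 where there is no reading.
- eyes.camera_info(name): a dict with "fx", "fy", "cx", "cy" (pixels), "R" (3x3) and "t" (3): a world point X has camera coordinates R X + t. Camera axes: x right, y down, z forward; pixel columns grow to the right and rows downward; lengths in m; the calibration is good to about 2 mm. A picture is of the moment at which its call begins: read the wrist's pose just before it. camera_info takes no time and is no camera call; for the wrist camera it gives the pose at the moment of the call.
- order.sign_off(): hands the job in; it is judged then, once.
The state is a dict: "clock": time; "qpos": joint angles; "qd": joint speeds; "effort": joint torques, N m; "position": TCP position; "ee_rot": TCP orientation; "contact_force": force on the tool from outside, world axes, zero at the start; "moment": the same for the moment, N m; "width": finger opening in m; "gripper_force": force on a finger pad.
Only numpy, scipy, OpenCV 4.12 (cv2) and the standard library are available. Lean on these libraries where they do the work, as an engineer would, in place of code of your own. Each camera call takes 0.05 s, during which the arm holds its last target. There are 200 camera calls.

## Working session

There is one attempt and no reset: what is moved stays moved. The work goes in short steps, Python scripts to look and compute and a tool call to move; the robot and the scene stay as the last step left them, time stands still between calls to the robot, and variables do not carry over. Pictures are saved under pics/ and viewed, at most 14 in all, crops included, and the job is handed in when it is done.

Besides the shell and the picture viewer there is one more tool, called after "Emit:" as name([rows], argument=value, ...), one row to a line, values as JSON. drive_tool: Moves the arm, as the interface text tells. Its arguments: {"type":"object","properties":{"rows":{"type":"array","items":{"type":"array","items":{"type":"number"}}},"grip":{"type":"number"},"newtons":{"type":"number"}},"required":["rows"]}

```bash
mkdir -p pics; ls; python3 - <<'E'
from rig import get_state, eyes, order, manip
import cv2,numpy as np
s=get_state();print(s)
for n in ["scene","side"]:
    p,d=eyes.get_image(n);np.savez(f"{n}.npz",p=p,d=d)
    c=eyes.camera_info(n);print(n,c)
    cv2.imwrite(f"pics/{n}0.png",p[:,:,::-1])
    print((d>0).mean())
E
```

```text
pics
{'clock': 0.0, 'qpos': array([ 1.18600162e+00,  2.76569439e-01,  1.50615230e+00,  7.44423832e-06,
        1.36067420e+00, -1.20973625e-01]), 'qd': array([-7.18662790e-04,  7.26875363e-05, -2.48318200e-03, -1.28262290e-04,
       -2.82321967e-03, -5.09226989e-04]), 'effort': array([-4.06329837e-04, -4.16780519e+01, -2.45801336e+01, -2.06949803e-04,
        1.12537615e-02,  9.42892399e-06]), 'position': array([0.14974567, 0.55464934, 0.2524466 ]), 'ee_rot': array([-2.29112644e-04,  1.31529042e-01,  9.91311908e-01, -8.72055839e-04]), 'contact_force': array([ 0.84371981, -0.79778716,  0.55671427]), 'moment': array([-0.0469511 ,  0.01883495, -0.00405763]), 'gripper_force': 0.0, 'width': 0.08532214767976809}
scene {'fx': 501.1775010435667, 'fy': 501.1775010435667, 'cx': 321.6588336693443, 'cy': 201.70468425591994, 'R': array([[ 0.3874358 ,  0.92169293,  0.0193813 ],
       [ 0.54042755, -0.21003743, -0.81475294],
       [-0.74688122,  0.32613865, -0.57948427]]), 't': array([-0.19616781, -0.23439867,  1.63272918])}
0.99607421875
side {'fx': 398.5320508138071, 'fy': 398.5320508138071, 'cx': 319.5978155454758, 'cy': 193.65684976884108, 'R': array([[ 0.81520223, -0.57916679, -0.00334012],
       [-0.35077672, -0.48912792, -0.7985672 ],
       [ 0.46086986,  0.6521654 , -0.60189639]]), 't': array([-0.42029031,  0.21188791,  0.7819676 ])}
0.9958046875
```

View pics/scene0.png

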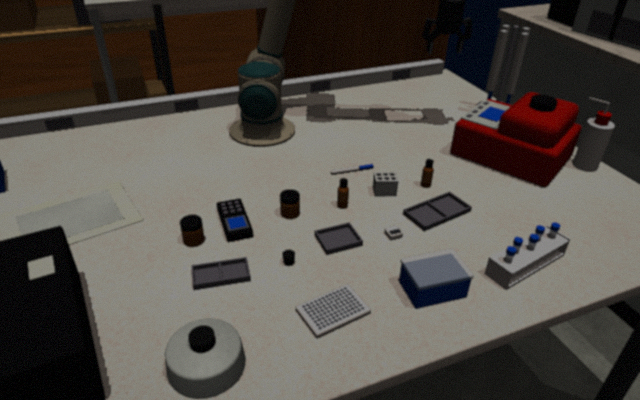

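View pics/side0.png

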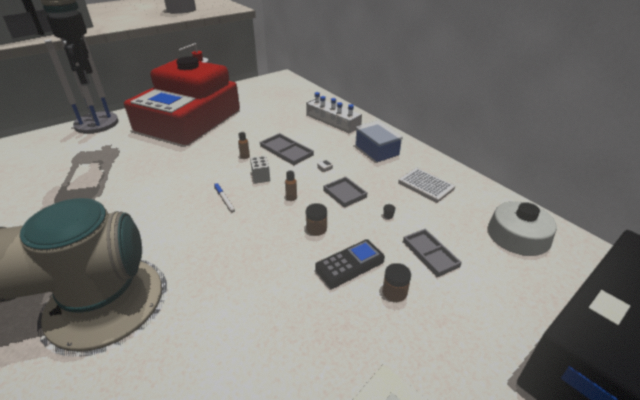

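Scene view: jars at about (192,230) and (290,204), bottles at (343,193) and (427,173), block at (385,184). Trays are at (221,273), (339,237) and (437,210), meter at (235,219). The side view agrees. Next I'll take coarse positions from the depth.

```bash
cat > h.py <<'E'
import numpy as np,cv2
from rig import get_state, eyes
def cloud(d,c):
    v,u=np.mgrid[:400,:640]
    P=np.stack([(u-c['cx'])/c['fx']*d,(v-c['cy'])/c['fy']*d,d],-1)
    return (P-c['t'])@c['R']
def ray(u,v,c,z):
    r=np.array([(u-c['cx'])/c['fx'],(v-c['cy'])/c['fy'],1])@c['R']; o=-c['R'].T@c['t']
    return o+r*(z-o[2])/r[2]
E
python3 - <<'E'
from h import *
for n in ["scene","side"]:
    f=np.load(n+".npz");c=eyes.camera_info(n);W=cloud(f['d'],c);W[f['d']==0]=9
    ok=(abs(W[...,2])<.2)&(W[...,0]>.2)&(W[...,0]<.9)&(abs(W[...,1])<.6)
    m=(ok&(W[...,2]>.007)).astype(np.uint8)
    flo=W[ok&(W[...,2]<.004)][:,2];print(n,'floor',np.median(flo),flo.std())
    N,L,S,C=cv2.connectedComponentsWithStats(m)
    for i in range(1,N):
        if S[i,4]<25: continue
        q=W[L==i];z=np.percentile(q[:,2],97)
        t=q[q[:,2]>z-.008]
        print(np.round(C[i]),S[i,4],'zmax %.3f'%z,'top xy',np.round(t[:,:2].mean(0),3),'bbox',np.round(np.r_[q[:,:2].min(0),q[:,:2].max(0)],3))
E
```

```text
scene floor -0.0014497439630991717 0.0016795331389085262
[496. 140.] 4203 zmax 0.168 top xy [0.482 0.584] bbox [0.294 0.484 0.571 0.6  ]
[427. 172.] 260 zmax 0.078 top xy [0.474 0.323] bbox [0.461 0.308 0.491 0.339]
[354. 167.] 106 zmax 0.012 top xy [0.334 0.172] bbox [0.32  0.107 0.346 0.229]
[385. 182.] 517 zmax 0.050 top xy [0.462 0.201] bbox [0.428 0.166 0.492 0.236]
[343. 192.] 289 zmax 0.079 top xy [0.479 0.068] bbox [0.466 0.054 0.496 0.083]
[289. 202.] 504 zmax 0.060 top xy [ 0.463 -0.069] bbox [ 0.435 -0.094  0.487 -0.044]
[437. 209.] 522 zmax 0.016 top xy [0.594 0.28 ] bbox [0.536 0.196 0.646 0.37 ]
[234. 219.] 1071 zmax 0.028 top xy [ 0.455 -0.21 ] bbox [ 0.377 -0.244  0.522 -0.173]
[191. 229.] 619 zmax 0.060 top xy [ 0.481 -0.314] bbox [ 0.451 -0.339  0.506 -0.289]
[338. 237.] 364 zmax 0.016 top xy [0.603 0.001] bbox [ 0.56  -0.046  0.643  0.048]
[526. 252.] 2379 zmax 0.081 top xy [0.829 0.353] bbox [0.781 0.252 0.882 0.466]
[393. 231.] 162 zmax 0.017 top xy [0.634 0.131] bbox [0.614 0.115 0.652 0.151]
[ 63. 325.] 8507 zmax 0.141 top xy [ 0.72  -0.571] bbox [ 0.505 -0.6  
[... 1191 characters left out ...]
9 -0.045  0.638  0.051]
[224. 197.] 164 zmax 0.016 top xy [0.327 0.163] bbox [0.317 0.102 0.339 0.231]
[522. 227.] 2796 zmax 0.081 top xy [ 0.825 -0.36 ] bbox [ 0.758 -0.427  0.893 -0.294]
[316. 218.] 595 zmax 0.063 top xy [ 0.455 -0.071] bbox [ 0.431 -0.094  0.482 -0.043]
[388. 210.] 139 zmax 0.031 top xy [ 0.627 -0.134] bbox [ 0.613 -0.147  0.642 -0.118]
[432. 251.] 678 zmax 0.019 top xy [ 0.614 -0.285] bbox [ 0.574 -0.345  0.654 -0.217]
[584. 312.] 6744 zmax 0.143 top xy [ 0.645 -0.572] bbox [ 0.502 -0.6    0.84  -0.529]
[349. 263.] 1861 zmax 0.031 top xy [ 0.441 -0.211] bbox [ 0.374 -0.243  0.516 -0.174]
[396. 281.] 873 zmax 0.063 top xy [ 0.474 -0.315] bbox [ 0.449 -0.338  0.501 -0.288]
```

```bash
python3 - <<'E'
from h import *
from rig import manip; print(manip.finger_overhang)
for n in ["scene","side"]:
    f=np.load(n+".npz");c=eyes.camera_info(n);W=cloud(f['d'],c);W[f['d']==0]=9
    for nm,(x,y,r,a,b) in dict(block=(.458,.201,.05,.042,.06),jart=(.591,.283,.1,.011,.022),blockt=(.6,.001,.07,.011,.022),bott=(.615,-.282,.085,.011,.022)).items():
        m=(np.hypot(W[...,0]-x,W[...,1]-y)<r)&(W[...,2]>a)&(W[...,2]<b)
        print(n,nm,m.sum(),cv2.minAreaRect((W[m][:,:2]*1000).astype(np.float32)))
E
```

```text
0.022
scene block 243 ((460.08782958984375, 202.0531463623047), (61.249759674072266, 49.26845169067383), 69.68922424316406)
scene jart 337 ((592.3441772460938, 282.089599609375), (87.69933319091797, 164.9518585205078), 9.253029823303223)
scene blockt 247 ((601.0475463867188, 1.065521240234375), (93.74137878417969, 81.85352325439453), 89.06476593017578)
scene bott 372 ((616.07373046875, -282.4614562988281), (119.81178283691406, 67.8414306640625), 81.63374328613281)
side block 240 ((455.2174072265625, 201.9799346923828), (65.25037384033203, 43.96422576904297), 70.1356430053711)
side jart 325 ((588.5862426757812, 283.0147705078125), (85.47245788574219, 163.14898681640625), 9.001919746398926)
side blockt 278 ((597.9053955078125, 3.0888290405273438), (95.60321044921875, 78.61944580078125), 88.9834976196289)
side bott 509 ((614.9349365234375, -280.79547119140625), (122.34056854248047, 65.34183502197266), 81.86396026611328)
```

Emit:
drive_tool([
  [0,0,0,1.2],
  [0,0,0,2.4],
  [0,0,0,3.6],
  [0,0,0,4.8],
  [0,0,0,6],
  [0,0,0,7.2],
  [0,0,0,8.4],
  [0,0,0,9.5],
], grip=85, newtons=40)

```text
clock: 0.77
position: [0.1498, 0.5548, 0.2528]
ee_rot: [0.0, 0.591, 0.807, -0.001]
contact_force: [0.7, 0.4, 0.1]
width: 0.0852
gripper_force: 0.0
```

Emit:
drive_tool([
  [0,0,0,1.1],
  [0,0,0,2.2],
  [0,0,0,2.98],
  [0,0,0,2.98],
  [0,0,0,2.98],
  [0,0,0,2.98],
  [0,0,0,2.98],
  [0,0,0,2.98],
])

```text
clock: 1.43
position: [0.15, 0.5551, 0.2533]
ee_rot: [0.0, 0.707, 0.707, -0.0]
contact_force: [-0.1, -0.4, 0.5]
width: 0.0851
gripper_force: 0.0
```

Emit:
drive_tool([
  [-9.26,12.88,0,0],
  [-9.26,12.88,0,0],
  [-9.26,12.88,0,0],
  [-9.26,12.88,0,0],
  [-9.26,12.88,0,0],
  [-9.26,12.88,0,0],
  [-9.26,12.88,0,0],
  [-9.26,12.88,0,0],
])

```text
clock: 2.1
position: [0.422, 0.3591, 0.2536]
ee_rot: [-0.0, 0.707, 0.707, 0.0]
contact_force: [0.8, 0.6, 0.1]
width: 0.0854
gripper_force: 0.0
```

Emit:
drive_tool([
  [0,0,0,0],
  [0,0,0,0],
  [0,0,0,0],
  [0,0,0,0],
  [0,0,0,0],
  [0,0,0,0],
  [0,0,0,0],
  [0,0,0,0],
])

```text
clock: 2.77
position: [0.42, 0.3612, 0.2534]
ee_rot: [-0.0, 0.707, 0.708, 0.0]
contact_force: [-0.2, -0.2, 0.0]
width: 0.0847
gripper_force: 0.0
```

```bash
cat > w.py <<'E'
from h import *
import sys
c=eyes.camera_info("wrist");p,d=eyes.get_image("wrist");W=cloud(d,c);W[d==0]=9
if len(sys.argv)>1: cv2.imwrite("pics/"+sys.argv[1],p[:,:,::-1])
print('fl',np.median(W[(abs(W[...,2])<.006)][:,2]))
m=((W[...,2]>.008)&(W[...,2]<.12)).astype(np.uint8)
N,L,S,C=cv2.connectedComponentsWithStats(m)
for i in range(1,N):
    if S[i,4]<300: continue
    q=W[L==i];z=np.percentile(q[:,2],97);t=q[q[:,2]>z-.008]
    print(S[i,:4],'z %.3f'%z,'bbox',np.round(np.r_[q[:,:2].min(0),q[:,:2].max(0)],3),'toprect',np.round(np.array(sum(map(list,[*cv2.minAreaRect((t[:,:2]*1000).astype(np.float32))[:2]]),[])),1),cv2.minAreaRect((t[:,:2]*1000).astype(np.float32))[2])
E
python3 w.py wr1.png
```

```text
fl 0.0007683727788506548
[206   0 130  48] z 0.111 bbox [0.332 0.487 0.432 0.529] toprect [363.1 498.3  56.4  19.1] 0.5529679656028748
[422 160  74 126] z 0.018 bbox [0.537 0.203 0.644 0.368] toprect [590.6 282.5  82.8 160.7] 9.406147003173828
[352 183  31  44] z 0.082 bbox [0.455 0.313 0.484 0.34 ] toprect [469.7 325.3  20.5  19.9] 73.59730529785156
[328 259  52  67] z 0.052 bbox [0.427 0.168 0.488 0.238] toprect [457.1 202.5  61.5  44.4] 69.55599212646484
[252 263  11  81] z 0.014 bbox [0.32  0.104 0.341 0.232] toprect [330.2 167.9 128.9  13.2] 85.64486694335938
[570 295  70 105] z 0.068 bbox [0.772 0.065 0.851 0.185] toprect [791.5 120.8  48.4 128.7] 15.780680656433105
[  0 339  71  61] z 0.063 bbox [-0.051  0.054  0.055  0.108] toprect [12.1 64.9  6.8 42.5] 79.39238739013672
```

View pics/wr1.png

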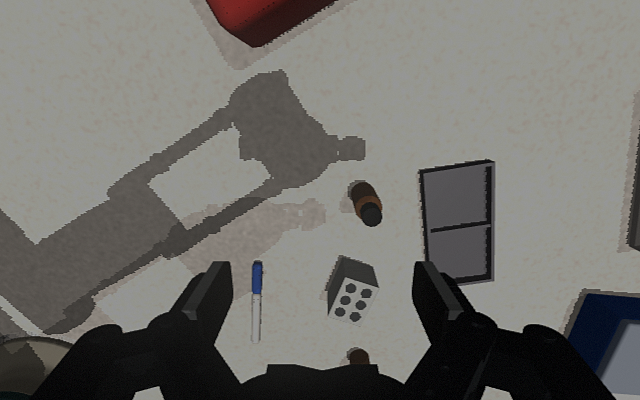

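The wrist view shows the bottle at (368,203), the block at (354,292) and the large tray at (457,221). All agree with the other cameras to about 2 mm, so I'll grasp the first bottle.

Emit:
drive_tool([
  [-0.9,1.25,0,0],
  [-1.46,2.0,0,0],
  [-1.46,2.0,1.6,0],
  [-1.46,2.0,3.2,0],
  [-1.46,2.0,4.8,0],
  [-1.46,2.0,6.4,0],
  [-1.46,2.0,7.6,0],
  [-1.46,2.0,8.64,0],
])

```text
clock: 3.48
position: [0.4695, 0.3236, 0.0348]
ee_rot: [-0.0, 0.707, 0.707, -0.001]
contact_force: [0.2, 1.1, 0.5]
width: 0.0853
gripper_force: 0.0
```

Emit:
drive_tool([
  [0,0,0,0],
  [0,0,0,0],
  [0,0,0,0],
  [0,0,0,0],
  [0,0,0,0],
  [0,0,0,0],
  [0,0,0,0],
  [0,0,0,0],
], grip=20, newtons=35)

```text
clock: 4.15
position: [0.4719, 0.325, 0.0396]
ee_rot: [0.001, 0.707, 0.707, 0.002]
contact_force: [-1.4, 0.3, 6.9]
width: 0.0287
gripper_force: 35.2
```

Emit:
drive_tool([
  [0,0,-1.2,0],
  [0,0,-2.8,0],
  [0,0,-4.4,0],
  [-0.68,0.18,-4.4,0],
  [-1.94,0.5,-4.4,0],
  [-3.29,0.85,-4.4,0],
  [-4.65,1.2,-4.4,0],
  [-6.0,1.56,-4.4,0],
])

```text
clock: 4.82
position: [0.5097, 0.1728, 0.1484]
ee_rot: [0.001, 0.707, 0.707, 0.001]
contact_force: [0.6, 0.1, -0.3]
width: 0.029
gripper_force: 34.9
```

Emit:
drive_tool([
  [-1.35,0.35,0,0],
  [-2.71,0.7,0,0],
  [-4.06,1.05,0,0],
  [-5.42,1.4,0,0],
  [-6.77,1.75,0,0],
  [-8.13,2.1,0,0],
  [-9.48,2.45,0,0],
  [-10.84,2.81,0,0],
])

```text
clock: 5.48
position: [0.58, -0.0986, 0.1482]
ee_rot: [0.001, 0.707, 0.707, 0.0]
contact_force: [-0.0, -0.1, -0.1]
width: 0.0294
gripper_force: 34.9
```

Emit:
drive_tool([
  [-1.35,0.35,0,0],
  [-2.7,0.7,0,0],
  [-4.05,1.05,0,0],
  [-5.4,1.4,0,0],
  [-6.0,1.55,0,0],
  [-6.25,1.61,0,0],
  [-6.25,1.61,0,0],
  [-6.25,1.61,0,0],
])

```text
clock: 6.15
position: [0.6196, -0.2518, 0.1473]
ee_rot: [-0.001, 0.707, 0.707, 0.0]
contact_force: [0.9, -0.5, -0.7]
width: 0.0289
gripper_force: 34.9
```

```bash
python3 w.py wr2.png; python3 -c "
from h import *
print(get_state())"
```

```text
fl 0.0007915477641508113
[512   0 128  92] z 0.016 bbox [ 0.758 -0.169  0.851 -0.107] toprect [ 804.7 -132.5   86.9   63. ] 8.268793106079102
[317  13  43  47] z 0.030 bbox [ 0.616 -0.148  0.645 -0.119] toprect [ 629.8 -133.7   28.4   29. ] 49.67975616455078
[  0  98 200  92] z 0.030 bbox [ 0.377 -0.244  0.519 -0.174] toprect [ 447.1 -208.9   64.   140.7] 86.78179931640625
[280 156  87  97] z 0.119 bbox [ 0.582 -0.302  0.655 -0.219] toprect [ 620.7 -242.5   12.2   29.2] 81.91201782226562
[105 234  91  84] z 0.062 bbox [ 0.452 -0.339  0.502 -0.289] toprect [ 477.2 -314.    49.9   49.2] 64.51679992675781
[468 235 172 153] z 0.081 bbox [ 0.76  -0.424  0.892 -0.291] toprect [ 829.6 -360.4   43.7   45.7] 40.01396560668945
{'clock': 6.2, 'qpos': array([-4.89743954e-01,  4.83035950e-01,  1.44706668e+00,  1.04403034e-03,
        1.21300183e+00, -4.91110270e-01]), 'qd': array([ 0.00927014, -0.00494864,  0.00302203, -0.00413707, -0.00294752,
       -0.00225854]), 'effort': array([-8.42874907e-01, -5.21519101e+01, -2.35409510e+01, -5.92696806e-02,
       -5.05839370e-02,  7.96434251e-04]), 'position': array([ 0.61957282, -0.25124512,  0.14734372]), 'ee_rot': array([-8.65361534e-04,  7.06752871e-01,  7.07459941e-01,  2.47956359e-04]), 'contact_force': array([ 0.13876982, -0.17103466, -1.10980113]), 'moment': array([ 0.02046947, -0.02884795,  0.0413878 ]), 'gripper_force': 34.8669508472085, 'width': 0.02916858016731934}
```

View pics/wr2.png

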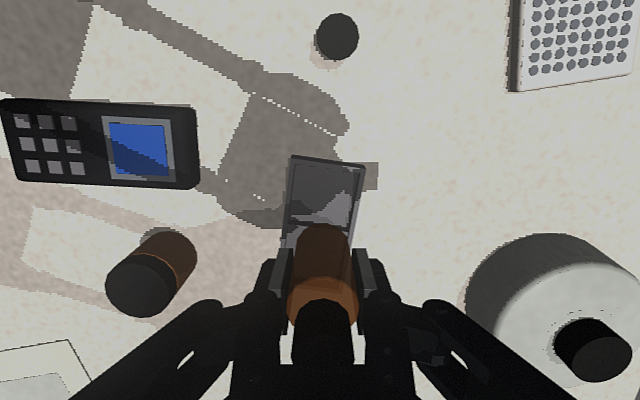

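The wrist view shows the bottle held upright at (322,310) over the small tray at (325,195), with the meter at (100,145). I'll lower it and release.

Emit:
drive_tool([
  [0,0,1.2,0],
  [0,0,2.4,0],
  [0,0,3.3,0],
  [0,0,3.9,0],
  [0,0,4.1,0],
  [0,0,4.16,0],
  [0,0,4.16,0],
  [0,0,4.16,0],
])

```text
clock: 6.87
position: [0.6205, -0.2517, 0.0442]
ee_rot: [0.0, 0.706, 0.708, 0.0]
contact_force: [0.2, 0.1, -0.7]
width: 0.029
gripper_force: 34.9
```

Emit:
drive_tool([
  [0,0,0,0],
  [0,0,0,0],
  [0,0,0,0],
  [0,0,0,0],
  [0,0,0,0],
  [0,0,0,0],
  [0,0,0,0],
  [0,0,0,0],
], grip=80)

```text
clock: 7.53
position: [0.6201, -0.2532, 0.0432]
ee_rot: [-0.0, 0.707, 0.707, 0.0]
contact_force: [0.5, 0.2, -0.3]
width: 0.0798
gripper_force: 0.0
```

Emit:
drive_tool([
  [0,0,-1.3,0],
  [0,0,-2.8,0],
  [0,0,-4.3,0],
  [0,0,-4.8,0],
  [-0.5,-1.2,-4.8,0],
  [-1.1,-2.6,-4.8,0],
  [-1.7,-4.0,-4.8,0],
  [-2.3,-5.3,-4.8,0],
], grip=85)

```text
clock: 8.2
position: [0.4859, -0.3107, 0.1633]
ee_rot: [-0.0, 0.707, 0.708, -0.0]
contact_force: [-0.4, -0.9, 0.6]
width: 0.0853
gripper_force: 0.0
```

```bash
python3 w.py
```

```text
fl 0.0007986362867326024
[177  13 190 101] z 0.030 bbox [ 0.376 -0.245  0.518 -0.174] toprect [ 447.1 -209.1   63.8  139.4] 86.83709716796875
[420  80 137 149] z 0.085 bbox [ 0.576 -0.347  0.655 -0.219] toprect [ 620.  -251.7   20.7   20.9] 40.45980453491211
[278 165  66  77] z 0.062 bbox [ 0.452 -0.339  0.502 -0.29 ] toprect [ 476.9 -314.1   49.1   49.1] 35.75199890136719
[606 197  34 102] z 0.036 bbox [ 0.76  -0.422  0.8   -0.319] toprect [ 770.1 -379.1   10.6   69.8] 17.73272705078125
[598 374  42  26] z 0.036 bbox [ 0.795 -0.535  0.84  -0.529] toprect [ 809.5 -532.5   28.9    3.8] 5.193098068237305
```

Emit:
drive_tool([
  [-0.15,-0.4,0,0],
  [-0.15,-0.4,1.4,0],
  [-0.15,-0.4,2.8,0],
  [-0.15,-0.4,4.0,0],
  [-0.15,-0.4,4.8,0],
  [-0.15,-0.4,5.04,0],
  [-0.15,-0.4,5.04,0],
  [-0.15,-0.4,5.04,0],
])

```text
clock: 8.92
position: [0.4786, -0.3148, 0.0378]
ee_rot: [0.001, 0.707, 0.707, 0.0]
contact_force: [0.0, -0.6, 0.7]
width: 0.0852
gripper_force: 0.0
```

Emit:
drive_tool([
  [0,0,0,0],
  [0,0,0,0],
  [0,0,0,0],
  [0,0,0,0],
  [0,0,0,0],
  [0,0,0,0],
  [0,0,0,0],
  [0,0,0,0],
], grip=40)

```text
clock: 9.58
position: [0.4784, -0.315, 0.0388]
ee_rot: [0.001, 0.707, 0.707, 0.0]
contact_force: [-1.4, 0.8, 6.7]
width: 0.0491
gripper_force: 36.6
```

Emit:
drive_tool([
  [0,0,-1.2,0],
  [0,0,-2.8,0],
  [0,0,-4.4,0],
  [0.69,0.12,-4.4,0],
  [1.97,0.33,-4.4,0],
  [3.35,0.56,-4.4,0],
  [4.73,0.8,-4.4,0],
  [6.11,1.03,-4.4,0],
])

```text
clock: 10.25
position: [0.5032, -0.1603, 0.1476]
ee_rot: [0.0, 0.707, 0.707, 0.0]
contact_force: [0.7, 0.5, -0.3]
width: 0.0491
gripper_force: 37.0
```

Emit:
drive_tool([
  [1.38,0.23,0,0],
  [2.76,0.46,0,0],
  [4.14,0.7,0,0],
  [5.52,0.93,0,0],
  [6.9,1.16,0,0],
  [8.28,1.4,0,0],
  [9.66,1.63,0,0],
  [11.04,1.86,0,0],
])

```text
clock: 10.92
position: [0.5497, 0.1161, 0.1475]
ee_rot: [0.0, 0.707, 0.707, 0.0]
contact_force: [0.0, -0.8, -1.2]
width: 0.0492
gripper_force: 37.0
```

Emit:
drive_tool([
  [1.38,0.23,0,0],
  [2.76,0.46,0,0],
  [4.14,0.7,0,0],
  [5.52,0.93,0,0],
  [6.9,1.16,0,0],
  [7.8,1.31,0,0],
  [8.25,1.39,0,0],
  [8.25,1.39,0,0],
])

```text
clock: 11.58
position: [0.5846, 0.3229, 0.147]
ee_rot: [-0.0, 0.706, 0.708, 0.0]
contact_force: [0.1, -0.3, -1.1]
width: 0.0497
gripper_force: 37.0
```

```bash
python3 w.py
```

```text
fl 0.0007875377615763389
[576  11  64 281] z 0.049 bbox [0.779 0.253 0.851 0.455] toprect [809.5 354.8  22.1 204.5] 11.617156982421875
[264 140 115 112] z 0.119 bbox [0.537 0.268 0.634 0.368] toprect [583.5 340.4  46.4  15.9] 3.6343603134155273
[153 279  69  37] z 0.049 bbox [0.445 0.222 0.489 0.239] toprect [460.9 232.7   8.8  31.7] 83.48269653320312
[ 52 284  33 102] z 0.014 bbox [0.32  0.11  0.342 0.233] toprect [331.1 171.1 123.2  13.9] 85.60396575927734
[518 327 122  73] z 0.068 bbox [0.782 0.157 0.867 0.186] toprect [817.9 169.8  25.4  74.6] 84.47305297851562
```

Emit:
drive_tool([
  [0,0,1.2,0],
  [0,0,2.4,0],
  [0,0,3.3,0],
  [0,0,3.9,0],
  [0,0,4.1,0],
  [0,0,4.17,0],
  [0,0,4.17,0],
  [0,0,4.17,0],
])

```text
clock: 12.3
position: [0.5853, 0.3196, 0.044]
ee_rot: [0.0, 0.707, 0.707, 0.001]
contact_force: [1.3, -0.2, -0.1]
width: 0.0496
gripper_force: 37.0
```

Emit:
drive_tool([
  [0,0,0,0],
  [0,0,0,0],
  [0,0,0,0],
  [0,0,0,0],
  [0,0,0,0],
  [0,0,0,0],
  [0,0,0,0],
  [0,0,0,0],
], grip=85)

```text
clock: 12.97
position: [0.5846, 0.3207, 0.043]
ee_rot: [-0.0, 0.707, 0.707, -0.0]
contact_force: [-0.8, 0.4, 0.5]
width: 0.0851
gripper_force: 0.0
```

Emit:
drive_tool([
  [0,0,-1.3,0],
  [0,0,-2.8,0],
  [0,0,-4.3,0],
  [0,0,-4.8,0],
  [-1.0,-1.06,-4.8,0.8],
  [-2.0,-2.1,-4.8,1.7],
  [-3.0,-3.2,-4.8,2.6],
  [-4.0,-4.3,-4.8,3.37],
])

```text
clock: 13.63
position: [0.4758, 0.2197, 0.163]
ee_rot: [0.0, 0.821, 0.57, 0.0]
contact_force: [0.0, -0.4, 0.0]
width: 0.0852
gripper_force: 0.0
```

```bash
python3 w.py; python3 -c "
from h import *
print(get_state()['position'])"
```

```text
fl 0.0008086005208389969
[336   0 181 181] z 0.066 bbox [0.537 0.197 0.645 0.354] toprect [581.  310.   27.8  49.3] 67.99339294433594
[280 180  56  83] z 0.052 bbox [0.427 0.168 0.488 0.238] toprect [457.2 202.4  60.3  43.7] 70.04374694824219
[488 195  47  45] z 0.018 bbox [0.612 0.116 0.646 0.15 ] toprect [629.3 132.9  34.4  33.8] 89.48223114013672
[173 226  33  50] z 0.015 bbox [0.326 0.18  0.341 0.232] toprect [333.7 205.7  52.4  13.1] 85.61625671386719
[473 288  70  37] z 0.018 bbox [0.577 0.001 0.638 0.049] toprect [616.6  39.3  37.7  73.8] 52.9036750793457
[358 305  39  74] z 0.081 bbox [0.46  0.06  0.49  0.085] toprect [478.8  73.   10.7  21. ] 46.410675048828125
[0.46693065 0.2146768  0.16174875]
```

Emit:
drive_tool([
  [-0.5,-0.24,0,0],
  [-0.98,-0.48,0,0],
  [-0.98,-0.48,0,0],
  [-0.98,-0.48,0,0],
  [-0.98,-0.48,0,0],
  [-0.98,-0.48,0,0],
  [-0.98,-0.48,0,0],
  [-0.98,-0.48,0,0],
])

```text
clock: 14.35
position: [0.4579, 0.2022, 0.1629]
ee_rot: [-0.0, 0.82, 0.572, 0.0]
contact_force: [-0.2, -0.3, 0.8]
width: 0.0848
gripper_force: 0.0
```

Emit:
drive_tool([
  [0,0,1.2,0],
  [0,0,2.4,0],
  [0,0,3.5,0],
  [0,0,4.4,0],
  [0,0,4.9,0],
  [0,0,5.04,0],
  [0,0,5.04,0],
  [0,0,5.04,0],
])

```text
clock: 15.02
position: [0.4581, 0.2021, 0.0375]
ee_rot: [0.0, 0.82, 0.572, 0.0]
contact_force: [0.2, -0.3, 0.6]
width: 0.0849
gripper_force: 0.0
```

Emit:
drive_tool([
  [0,0,0,0],
  [0,0,0,0],
  [0,0,0,0],
  [0,0,0,0],
  [0,0,0,0],
  [0,0,0,0],
  [0,0,0,0],
  [0,0,0,0],
], grip=35, newtons=60)

```text
clock: 15.68
position: [0.4579, 0.202, 0.0381]
ee_rot: [0.0, 0.82, 0.572, 0.001]
contact_force: [-1.3, 0.3, 6.2]
width: 0.0436
gripper_force: 63.0
```

Emit:
drive_tool([
  [0,0,-1.0,0],
  [0,0,-2.2,0],
  [0,0,-3.4,0],
  [0,0,-4.4,-0.7],
  [0,0,-4.4,-1.6],
  [0,0,-4.4,-2.5],
  [0,0,-4.4,-3.2],
  [0,0,-4.4,-3.37],
])

```text
clock: 16.35
position: [0.4566, 0.2015, 0.1467]
ee_rot: [-0.0, 0.706, 0.708, -0.001]
contact_force: [-0.4, -0.1, -4.2]
width: 0.0432
gripper_force: 63.2
```

Emit:
drive_tool([
  [-0.7,0.5,0,0.1],
  [-1.8,1.28,0,0.17],
  [-2.9,2.07,0,0.17],
  [-4.0,2.85,0,0.17],
  [-5.1,3.63,0,0.17],
  [-6.2,4.42,0,0.17],
  [-7.3,5.2,0,0.17],
  [-8.0,5.7,0,0.17],
])

```text
clock: 17.02
position: [0.6016, -0.0014, 0.1463]
ee_rot: [0.001, 0.714, 0.7, -0.0]
contact_force: [0.7, 0.2, -4.3]
width: 0.0432
gripper_force: 63.0
```

Emit:
drive_tool([
  [0,0,0,0],
  [0,0,0,0],
  [0,0,1.2,0],
  [0,0,2.4,0],
  [0,0,3.4,0],
  [0,0,4.0,0],
  [0,0,4.17,0],
  [0,0,4.17,0],
])

```text
clock: 17.68
position: [0.5976, 0.0033, 0.0422]
ee_rot: [-0.002, 0.713, 0.701, -0.001]
contact_force: [-0.4, 0.6, -3.6]
width: 0.0433
gripper_force: 63.9
```

Emit:
drive_tool([
  [0,0,0,0],
  [0,0,0,0],
  [0,0,0,0],
  [0,0,0,0],
  [0,0,0,0],
  [0,0,0,0],
  [0,0,0,0],
  [0,0,0,0],
], grip=85)

```text
clock: 18.35
position: [0.6, 0.0017, 0.0428]
ee_rot: [-0.0, 0.713, 0.701, 0.0]
contact_force: [-0.2, 0.5, 0.1]
width: 0.0853
gripper_force: 0.0
```

Emit:
drive_tool([
  [0,0,-1.3,0],
  [0,0,-2.8,0],
  [0,0,-4.3,0],
  [0,0,-4.8,0],
  [0.6,-1.1,-4.8,-0.17],
  [1.3,-2.4,-4.8,-0.17],
  [2.0,-3.7,-4.8,-0.17],
  [2.5,-4.6,-4.8,-0.17],
])

```text
clock: 19.02
position: [0.4826, 0.0673, 0.1626]
ee_rot: [-0.001, 0.707, 0.707, -0.001]
contact_force: [-0.4, 0.2, -0.5]
width: 0.085
gripper_force: 0.0
```

Emit:
drive_tool([
  [0,0,0,0],
  [0,0,0,0],
  [0,0,0,0],
  [0,0,0,0],
  [0,0,0,0],
  [0,0,0,0],
  [0,0,0,0],
  [0,0,0,0],
])

```text
clock: 19.68
position: [0.4864, 0.066, 0.1626]
ee_rot: [-0.0, 0.707, 0.707, -0.0]
contact_force: [0.2, 0.5, -0.2]
width: 0.085
gripper_force: 0.0
```

```bash
python3 w.py
```

```text
fl 0.0007555571406532633
[110   0  33 149] z 0.014 bbox [0.32  0.102 0.341 0.214] toprect [329.4 158.5 112.7  13.5] 84.70712280273438
[421   0 117  26] z 0.018 bbox [0.56  0.197 0.644 0.213] toprect [602.4 204.2  16.2  84. ] 89.39328002929688
[471  91  51  43] z 0.018 bbox [0.612 0.115 0.646 0.149] toprect [629.4 131.9  33.5  34.3] 89.94224548339844
[289 169  39  59] z 0.082 bbox [0.461 0.059 0.49  0.084] toprect [475.   69.3  20.3  20.3] 8.917631149291992
[397 207  95 100] z 0.056 bbox [ 0.561 -0.045  0.639  0.048] toprect [597.7   3.7  59.9  44.5] 88.80924224853516
[573 284  67 102] z 0.016 bbox [ 0.748 -0.164  0.838 -0.035] toprect [ 789.2 -101.7   65.7  133.6] 15.13906192779541
[264 291  56  76] z 0.062 bbox [ 0.434 -0.087  0.483 -0.043] toprect [459.  -64.2  42.4  49.2] 83.85773468017578
```

Emit:
drive_tool([
  [0.13,-0.44,0,0],
  [0.13,-0.44,1.2,0],
  [0.13,-0.44,2.4,0],
  [0.13,-0.44,3.6,0],
  [0.13,-0.44,4.6,0],
  [0.13,-0.44,5.04,0],
  [0.13,-0.44,5.04,0],
  [0.13,-0.44,5.04,0],
])

```text
clock: 20.4
position: [0.4742, 0.0697, 0.0366]
ee_rot: [-0.001, 0.707, 0.707, -0.001]
contact_force: [-0.5, 0.3, 1.4]
width: 0.085
gripper_force: 0.0
```

Emit:
drive_tool([
  [0,0,0,0],
  [0,0,0,0],
  [0,0,0,0],
  [0,0,0,0],
  [0,0,0,0],
  [0,0,0,0],
  [0,0,0,0],
  [0,0,0,0],
], grip=20, newtons=35)

```text
clock: 21.07
position: [0.4755, 0.0695, 0.0377]
ee_rot: [0.0, 0.707, 0.707, 0.001]
contact_force: [-2.1, -0.2, 6.3]
width: 0.0293
gripper_force: 34.3
```

Emit:
drive_tool([
  [0,0,-1.2,0],
  [0,0,-2.8,0],
  [0,0,-4.4,0],
  [-0.66,0.24,-4.4,0],
  [-1.88,0.68,-4.4,0],
  [-3.2,1.15,-4.4,0],
  [-4.52,1.62,-4.4,0],
  [-5.83,2.1,-4.4,0],
])

```text
clock: 21.73
position: [0.5276, -0.0775, 0.147]
ee_rot: [0.0, 0.707, 0.707, 0.0]
contact_force: [0.4, 0.4, -0.4]
width: 0.0289
gripper_force: 35.0
```

Emit:
drive_tool([
  [-1.32,0.47,0,0],
  [-2.64,0.95,0,0],
  [-3.96,1.42,0,0],
  [-5.28,1.89,0,0],
  [-6.6,2.37,0,0],
  [-7.9,2.83,0,0],
  [-8.9,3.19,0,0],
  [-9.37,3.36,0,0],
])

```text
clock: 22.4
position: [0.6124, -0.3144, 0.1462]
ee_rot: [0.001, 0.708, 0.706, -0.0]
contact_force: [0.2, 0.1, -1.6]
width: 0.0293
gripper_force: 35.0
```

Emit:
drive_tool([
  [0,0,0,0],
  [0,0,0,0],
  [0,0,0,0],
  [0,0,0,0],
  [0,0,0,0],
  [0,0,0,0],
  [0,0,0,0],
  [0,0,0,0],
])

```text
clock: 23.07
position: [0.6116, -0.3099, 0.147]
ee_rot: [0.0, 0.707, 0.707, 0.0]
contact_force: [0.2, -0.1, -0.7]
width: 0.0291
gripper_force: 35.0
```

Emit:
drive_tool([
  [0,0,1.2,0],
  [0,0,2.4,0],
  [0,0,3.3,0],
  [0,0,3.9,0],
  [0,0,4.1,0],
  [0,0,4.17,0],
  [0,0,4.17,0],
  [0,0,4.17,0],
])

```text
clock: 23.73
position: [0.6123, -0.3108, 0.0434]
ee_rot: [0.001, 0.707, 0.707, 0.0]
contact_force: [0.2, -0.6, -1.3]
width: 0.0292
gripper_force: 35.0
```

Emit:
drive_tool([
  [0,0,0,0],
  [0,0,0,0],
  [0,0,0,0],
  [0,0,0,0],
  [0,0,0,0],
  [0,0,0,0],
  [0,0,0,0],
  [0,0,0,0],
], grip=85)

```text
clock: 24.4
position: [0.6116, -0.3105, 0.0425]
ee_rot: [0.0, 0.707, 0.707, 0.0]
contact_force: [-0.3, 0.5, 0.1]
width: 0.0849
gripper_force: 0.0
```

Emit:
drive_tool([
  [0,0,-1.3,0],
  [0,0,-2.8,0],
  [0,0,-4.3,0],
  [0,0,-4.8,0],
  [0.85,-0.53,-4.8,0],
  [2.03,-1.28,-4.8,0],
  [3.21,-2.03,-4.8,0],
  [4.4,-2.77,-4.8,0],
])

```text
clock: 25.07
position: [0.5413, -0.1995, 0.1625]
ee_rot: [-0.0, 0.707, 0.707, 0.0]
contact_force: [-0.1, 0.5, 0.9]
width: 0.0853
gripper_force: 0.0
```

Emit:
drive_tool([
  [1.2,-0.75,0,0],
  [2.4,-1.5,0,0],
  [3.6,-2.3,0,0],
  [4.7,-3.0,0,0],
  [5.28,-3.33,0,0],
  [5.28,-3.33,0,0],
  [5.28,-3.33,0,0],
  [5.28,-3.33,0,0],
])

```text
clock: 25.73
position: [0.4606, -0.0695, 0.1629]
ee_rot: [0.001, 0.707, 0.707, 0.0]
contact_force: [0.7, -1.2, -0.6]
width: 0.0852
gripper_force: 0.0
```

```bash
python3 w.py
```

```text
fl 0.0007590554584885304
[437  44 125 119] z 0.056 bbox [ 0.561 -0.045  0.639  0.047] toprect [597.9   2.9  60.1  45. ] 89.02017211914062
[287 160  66  76] z 0.062 bbox [ 0.434 -0.093  0.483 -0.044] toprect [458.4 -68.5  49.4  48.7] 1.9204552173614502
[626 210  14  75] z 0.015 bbox [ 0.755 -0.169  0.776 -0.092] toprect [ 761.2 -130.6    9.3   78.9] 14.59144401550293
[483 239  41  36] z 0.030 bbox [ 0.615 -0.148  0.644 -0.119] toprect [ 629.6 -133.3   28.9   28.8] 15.304498672485352
[238 286 143  68] z 0.030 bbox [ 0.376 -0.243  0.518 -0.173] toprect [ 446.7 -208.2   63.7  139.7] 86.7904052734375
[606 375  34  25] z 0.028 bbox [ 0.785 -0.31   0.82  -0.291] toprect [ 797.4 -302.2   26.4    5. ] 28.941984176635742
```

Emit:
drive_tool([
  [0,0,1.2,0],
  [0,0,2.4,0],
  [0,0,3.6,0],
  [0,0,4.6,0],
  [0,0,5.04,0],
  [0,0,5.04,0],
  [0,0,5.04,0],
  [0,0,5.04,0],
])

```text
clock: 26.45
position: [0.4605, -0.0694, 0.0371]
ee_rot: [0.001, 0.707, 0.707, 0.0]
contact_force: [-0.9, -0.5, -0.2]
width: 0.0846
gripper_force: 0.0
```

Emit:
drive_tool([
  [0,0,0,0],
  [0,0,0,0],
  [0,0,0,0],
  [0,0,0,0],
  [0,0,0,0],
  [0,0,0,0],
  [0,0,0,0],
  [0,0,0,0],
], grip=40)

```text
clock: 27.12
position: [0.4596, -0.0687, 0.0375]
ee_rot: [0.001, 0.707, 0.707, 0.0]
contact_force: [-1.2, -0.1, 5.8]
width: 0.0496
gripper_force: 35.8
```

Emit:
drive_tool([
  [0,0,-1.2,0],
  [0,0,-2.8,0],
  [0,0,-4.4,0],
  [0.64,0.28,-4.4,0],
  [1.83,0.81,-4.4,0],
  [3.11,1.37,-4.4,0],
  [4.39,1.93,-4.4,0],
  [5.67,2.5,-4.4,0],
])

```text
clock: 27.78
position: [0.5216, 0.0747, 0.1468]
ee_rot: [0.0, 0.707, 0.707, 0.0]
contact_force: [0.1, -0.4, -1.2]
width: 0.0493
gripper_force: 37.5
```

Emit:
drive_tool([
  [1.28,0.56,0,0],
  [2.56,1.13,0,0],
  [3.84,1.69,0,0],
  [5.1,2.25,0,0],
  [6.2,2.73,0,0],
  [6.85,3.02,0,0],
  [6.85,3.02,0,0],
  [6.85,3.02,0,0],
])

```text
clock: 28.45
position: [0.5966, 0.2453, 0.1459]
ee_rot: [-0.0, 0.706, 0.708, -0.001]
contact_force: [0.1, -0.4, -1.1]
width: 0.0493
gripper_force: 37.5
```

Emit:
drive_tool([
  [0,0,0,0],
  [0,0,0,0],
  [0,0,1.2,0],
  [0,0,2.4,0],
  [0,0,3.4,0],
  [0,0,4.0,0],
  [0,0,4.17,0],
  [0,0,4.17,0],
])

```text
clock: 29.12
position: [0.5958, 0.243, 0.0421]
ee_rot: [-0.001, 0.708, 0.707, -0.001]
contact_force: [0.0, -0.0, -1.0]
width: 0.0491
gripper_force: 38.0
```

Releasing, lifting clear, then checking everything.

Emit:
drive_tool([
  [0,0,0,0],
  [0,0,0,0],
  [0,0,0,0],
  [0,0,0,0],
  [0,0,0,0],
  [0,0,0,0],
  [0,0,0,0],
  [0,0,0,0],
], grip=85)

```text
clock: 29.78
position: [0.597, 0.2446, 0.0423]
ee_rot: [-0.0, 0.707, 0.707, 0.0]
contact_force: [-0.4, -0.3, -0.1]
width: 0.0851
gripper_force: 0.0
```

Emit:
drive_tool([
  [0,0,-1.3,0],
  [0,0,-2.8,0],
  [0,0,-4.3,0],
  [0,0,-5.8,0],
  [0,-1.3,-7,0],
  [0,-2.6,-8,0],
  [0,-4,-8,0],
  [0,-5.4,-8,0],
])

```text
clock: 30.45
position: [0.4616, 0.2448, 0.2445]
ee_rot: [0.001, 0.707, 0.707, 0.002]
contact_force: [-0.6, -0.1, -0.9]
width: 0.0848
gripper_force: 0.0
```

Emit:
drive_tool([
  [0,-1,0,0],
  [0,-2,0,0],
  [0,-2,0,0],
  [0,-2,0,0],
  [0,-2,0,0],
  [0,-2,0,0],
  [0,-2,0,0],
  [0,-2,0,0],
])

```text
clock: 31.12
position: [0.4129, 0.2445, 0.242]
ee_rot: [-0.0, 0.707, 0.707, -0.0]
contact_force: [0.2, 0.0, -0.6]
width: 0.085
gripper_force: 0.0
```

```bash
python3 w.py; python3 - <<'E'
from h import *
T=dict(bott=((.6155,-.2825),-8.2),jart=((.5905,.2825),9.1),blockt=((.5995,.002),-1))
O=dict(b1=('bott',.62,-.252,.025,.079),b2=('bott',.6115,-.3105,.025,.079),j1=('jart',.584,.321,.04,.06),j2=('jart',.597,.244,.04,.06),bl=('blockt',.599,.003,.05,.05))
for n in ["scene","side"]:
    p,d=eyes.get_image(n);cv2.imwrite(f"pics/{n}1.png",p[:,:,::-1]);W=cloud(d,eyes.camera_info(n));W[d==0]=9
    for k,(t,x,y,r,z) in O.items():
        m=(np.hypot(W[...,0]-x,W[...,1]-y)<r)&(W[...,2]>z-.002)&(W[...,2]<.1)
        q=cv2.minAreaRect((W[m][:,:2]*1000).astype(np.float32));a=np.radians(T[t][1]);e=np.array(q[0])/1000-T[t][0]
        print(n,k,m.sum(),np.round(q[1]),'top z %.3f'%np.median(W[m][:,2]),'in tray',np.round([e@[np.cos(a),np.sin(a)],e@[-np.sin(a),np.cos(a)]],3))
E
```

```text
fl 0.0007611902362032777
[443  48 100 162] z 0.066 bbox [0.537 0.197 0.637 0.368] toprect [590.  281.6  50.4 126.8] 7.084746837615967
[249 179  12  98] z 0.015 bbox [0.319 0.103 0.341 0.232] toprect [329.4 167.9 128.4  13.3] 84.68206024169922
[595 218  45 116] z 0.063 bbox [0.769 0.063 0.794 0.183] toprect [772.1  81.6   7.   37.1] 2.296266555786133
[480 243  34  27] z 0.018 bbox [0.612 0.116 0.647 0.15 ] toprect [629.5 133.3  34.6  33.6] 1.3577696084976196
[  0 273  98 127] z 0.095 bbox [-0.004 -0.021  0.105  0.107] toprect [61.1 14.3  7.4 52.5] 13.039813041687012
[587 358  34  38] z 0.016 bbox [ 0.787 -0.096  0.842 -0.031] toprect [827.6 -55.2  36.3  80.1] 42.264888763427734
scene b1 70 [19. 20.] top z 0.082 in tray [0.001 0.032]
scene b2 73 [21. 21.] top z 0.082 in tray [ 0.002 -0.029]
scene j1 186 [52. 47.] top z 0.062 in tray [0.002 0.037]
scene j2 201 [48. 46.] top z 0.062 in tray [ 0.001 -0.041]
scene bl 344 [61. 49.] top z 0.052 in tray [-0.001  0.001]
side b1 74 [20. 19.] top z 0.084 in tray [-0.001  0.032]
side b2 85 [21. 21.] top z 0.085 in tray [-0.001 -0.028]
side j1 128 [47. 48.] top z 0.065 in tray [-0.002  0.037]
side j2 140 [51. 44.] top z 0.065 in tray [-0.003 -0.039]
side bl 283 [62. 46.] top z 0.055 in tray [-0.004  0.002]
```

View pics/scene1.png

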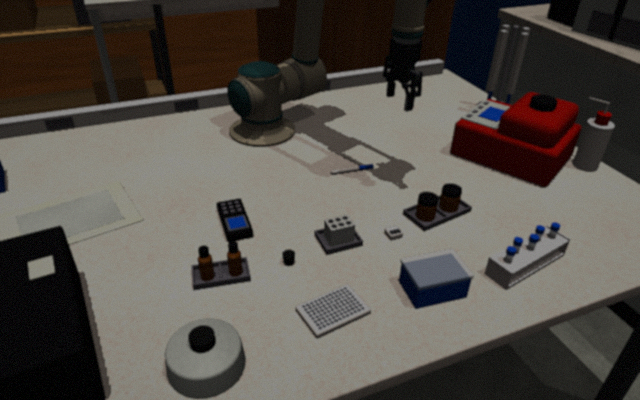

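The scene view shows both bottles upright in the small tray at (205,263) and (235,258). The jars are at (427,206) and (451,196), and the block is at (341,232). The meter hasn't moved, and every object is within 4 mm of its bay centre.

```bash
python3 -c "
from rig import order
print(order.sign_off())"
```

```text
the job is handed in; nothing more can be done
None
```

I sorted all five things into their bays and handed the job in after about 31 s on the robot's clock; my last check showed them upright, within 4 mm of their bay centres, with the meter unmoved, but no verdict came back.

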